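Take the check thermometer out of the dry bath and load the samples

TASK

The dry bath on the bench is up to temperature. First draw the dial thermometer straight up out of its block without forcing it sideways and stand it in its light grey holder; then load the three blocks: the 15 ml tube into the well that the thermometer has freed, the blue-capped 50 ml tube into the middle-sized well and the red-capped glass bottle from the front of the bench, set down gently, into the widest one, each upright and fully home. Do not tip anything over and leave the bench timer where it lies.

Things in the scene. Friction and masses are not known exactly. Their poses are not given: they have to be found in the camera images.
- thermometer: Dial thermometer, loose, 140 g, 104 mm tall: round steel dial case 44 mm across with white face on top (z = 90 to 104 mm, grip it there), thin stem, and below it (z = 0 to 62 mm) an aluminium sheath 16.6 mm across with coned end. Origin: centre of its lower end, z up the stem. At the start it stands in the well of block15, on its floor, with 1 mm of play all round.
- tube15: 15 ml centrifuge tube, clear with orange screw cap, loose, 25 g, 118 mm tall, body 16 mm in diameter, coned lower end, cap 20 mm in diameter from z = 100 to 118 mm. Origin: tip of the cone; z runs up to the cap. At the start it stands in one hole of tube_stand.
- tube50: self-standing 50 ml tube, clear with blue ribbed screw cap, loose, 60 g, 114 mm tall, body 29 mm in diameter, foot 27.6 mm, cap 35 mm in diameter from z = 95 to 114 mm. Origin: centre of the foot; z up. Stands on the bench at the start.
- bottle: glass reagent bottle with red screw cap standing on the front part of the bench, loose, 200 g, 90 mm tall, body 48 mm in diameter, cap 29 mm in diameter from z = 74 to 90 mm (grip it there; the shoulder slopes out just below it). Origin: centre of its underside; z up.
- block15: Aluminium block 79x79x74 mm in one of the three pockets of the white dry bath (fixed; blocks in a row 87 mm apart, in any order; console on the robot's side). Narrowest well, central: 18.6 mm wide, 4 mm chamfer. Origin: centre of its underside, 6.5 mm above the bench; well floor 14 mm, mouth 74 mm, bath rim 60 mm above it. x points away from the console, z up.
- block50: like block15, with the middle-sized well: 34 mm wide, 5 mm chamfer, floor 22 mm above the origin, mouth 74 mm above it.
- block_bottle: like block15, with the widest well: 54 mm wide, 5 mm chamfer, floor 38 mm above the origin, mouth 74 mm above it.
- thermometer_holder: light grey upright holder with a dark band, fixed: a tube 41 mm in diameter and 70 mm high on a round foot 72 mm in diameter, open at the top. Its hole is 22 mm wide with a 5 mm chamfer, its floor 12 mm above the bench. Origin: centre of its underside, on the bench; z up.
- tube_stand: teal tube stand, fixed, 80 x 80 mm and 46 mm high, with four holes of 18.6 mm, 36 mm deep, at x, y = +-19 mm; the 15 ml tube stands in the hole at x = -19, y = +19 mm, the others are empty. Origin: centre of its underside, z up.
- bench_timer: white bench timer, 62 x 66 x 19 mm, lying flat to the left of the bath, loose, a bystander. Origin: centre of its underside.
Things that resemble listed ones, but are neither listed nor needed, are in the scene too. What is shaped like the thermometer_holder but purple or yellow is not meant.

How it is judged (in metres and radians):
On the way:
1. the thermometer stands home in its holder while none of the three samples is in the bath yet (horizontal distance between thermometer and thermometer_holder below 0.01 m and z of thermometer in the frame of thermometer_holder below 0.018 m and angle between thermometer's own z axis and vertical below 0.15 rad and horizontal distance between tube15 and block15 above 0.04 m and horizontal distance between tube50 and block50 above 0.04 m and horizontal distance between bottle and block_bottle above 0.04 m), for 0.2 s.
At the end, for the whole second after the job is handed in: The thermometer stands in its holder and the 15 ml tube, 50 ml tube and bottle stand in the wells of block15, block50 and block_bottle: each within 10 mm of its holder's axis, within 6 mm of the floor of the hole, less than 0.15 rad off upright, released and at rest (horizontal distance between thermometer and thermometer_holder below 0.01 m and z of thermometer in the frame of thermometer_holder below 0.018 m and angle between each of thermometer, tube15, tube50, bottle's own z axis and vertical below 0.15 rad and horizontal distance between tube15 and block15 below 0.01 m and z of tube15 in the frame of block15 below 0.02 m and horizontal distance between tube50 and block50 below 0.01 m and z of tube50 in the frame of block50 below 0.028 m and horizontal distance between bottle and block_bottle below 0.01 m and z of bottle in the frame of block_bottle below 0.044 m and linear speed of each of thermometer, tube15, tube50, bottle below 0.02 m/s); the robot touches nothing.
It fails at once if the thermometer is forced against the wall of its well (over 25 N) (contact force between thermometer and block15 above 25 N).
It fails at once if the glass bottle is dropped into its well (falls faster than 0.7 m/s there, a drop of more than about 25 mm) (horizontal distance between bottle and block_bottle below 0.03 m and z of bottle in the frame of block_bottle below 0.075 m and linear speed of bottle above 0.7 m/s).
It fails at once if a thing is tipped over (more than 0.8 rad) (angle between any of thermometer, tube15, tube50, bottle's own z axis and vertical above 0.8 rad).
It fails at once if the bench timer is moved by more than 30 mm (distance of bench_timer from where it was at the start of the episode above 0.03 m).
It also fails if it takes over 128 s, if anything falls off the work surface, if the arm or the gripper's body presses on something with over 40 N, if the wrist force passes 120 N, or if a joint passes its speed limit or range.

ROBOT

A 6-joint arm with a two-finger parallel gripper is mounted at the origin on a cart in front of the work surface, level with it; the furniture and walls round the work are solid. World frame = base frame: x ahead of the robot, y to its left, z up, the work surface at z = 0. Lengths are in m, angles in degrees, forces in N, time in s.
With the tool pointing down it reaches from about 0.325 to 0.775 m from the base axis. Payload 9.3 kg.
Tool frame: the origin (TCP) lies midway between the tips of the shut fingers; the grasp point (between the pads) lies behind it (manip.pinch_z is the z of the grasp point in the tool frame, in m); z points along the fingers, y is the line along which they close (so a half turn about z gives the same grasp; the last joint's range is limited). The gripper opens to 85 mm and grips with 20 to 120 N. Pads are 22 mm wide; open, the fingers measure 114 mm over their backs; the gripper's body (76 mm by 85 mm) begins 54 mm behind the grasp point. The pads swing forward as they close: fully open they stand 13 mm farther back than shut.
Start: joints at [62.361, 14.817, 1.232, 76.415, 0, 81.257], TCP at [0.178, 0.52, 0.231] pointing down, gripper open.
Joint ranges: [-174.27, 174.27], [-52.1, 104.24], [-59.71, 78.15], [-110.17, 111.67], [-87.03, 83.33], [-180, 180]. Speed limits (degrees/s): [127.2, 127.2, 159.86, 180, 180, 180].

INTERFACE

Orientations are given as a 3x3 rotation matrix whose columns are the frame's x, y, z axes.
In Python, from station import sensors, vision, manip gives the robot as it stands.
- The arm moves only by the tool carry_out, never from a script. Its argument "plan" is a list that holds one entry, the list of rows, each a list of 5 numbers: the closure, from 0 (fully open) to 1 (shut), then the shift along the tool's x, y, z in shares of 800 mm (1.0 is 800 mm), then the turn about the tool's z in normalised numbers (1 is pi/2 rad). In form: [[[fingers, x, y, z, yaw], ...]]. A call has 1 to 12 rows; each row is the pose to reach, as a shift and turn from the pose commanded when the call began, along the tool's axes at that moment; what a row does not reach only later rows make up. A row lasts 1/8 s, in which the tool goes at most 62.5 mm and 10.7 degrees, less where a joint would pass 70% of its speed; a pose out of reach is approached as far as the arm can. Shift and turn numbers lie between -1 and 1, and a call with a number outside is refused. A call with a gripper value outside its range is refused whole. The fingers move at their own pace and stop on an object; "squeeze" is the grip in N (left out, the last holds). Time passes only in rows, so rows that repeat a pose let the fingers close. It gives the time, the measured TCP pose, the force, the opening and the grip force at its end, in the units of the state.
- sensors.sense(): the state, without advancing time (a new reading comes with each control period).
- vision.camera(name): name is "side" or "top" or "wrist"; returns the picture (400x640x3 uint8, red, green, blue); there is no depth.
- vision.get_calibration(name): a dict with "camera_matrix" (3x3 intrinsics, pixels), "dist" ([k1, k2, p1, p2, k3] as OpenCV has them; the pictures are not rectified), "R" (3x3) and "t" (3): a world point X has camera coordinates R X + t; the wrist camera has in their place "tool_from_camera" (4x4, takes a point from camera to tool coordinates, whose origin is the TCP and whose axes are the flange's). Camera axes: x right, y down, z forward; pixel columns grow to the right and rows downward; lengths in m; the calibration is good to about 2 mm. A picture is of the moment at which its call begins: read the wrist's pose just before it. get_calibration takes no time and is no camera call.
- manip.finish_job(): hands the job in; it is judged then, once.
The state is a dict: "t": time; "joint_positions": joint angles; "dq": joint speeds; "tau": joint torques, N m; "ee_pos": TCP position; "orientation": TCP orientation; "contact_force": force on the tool from outside, world axes, zero at the start; "wrist_torque": the same for the moment, N m; "width": opening from 0.0 (shut) to 1.0 (fully open); "grasp_force": force on a finger pad.
Only numpy, scipy, OpenCV 4.12 (cv2) and the standard library are available. Lean on these libraries where they do the work, as an engineer would, in place of code of your own. Each camera call takes 0.05 s, during which the arm holds its last target. There are 200 camera calls.

## Working session

There is one attempt and no reset: what is moved stays moved. The work goes in short steps, Python scripts to look and compute and a tool call to move; the robot and the scene stay as the last step left them, time stands still between calls to the robot, and variables do not carry over. Pictures are saved under pics/ and viewed, at most 14 in all, crops included, and the job is handed in when it is done.

Besides the shell and the picture viewer there is one more tool, called after "Emit:" as name([rows], argument=value, ...), one row to a line, values as JSON. carry_out: Moves the arm, as the interface text tells. Its arguments: {"type":"object","properties":{"plan":{"type":"array"},"squeeze":{"type":"number"}},"required":["plan"]}

```bash
mkdir -p pics; ls; python3 - <<'E'
from station import sensors, vision, manip
import cv2,json
s=sensors.sense(); print(s); print(manip.pinch_z)
for n in ("side","top","wrist"):
    im=vision.camera(n); cv2.imwrite(f"pics/{n}0.png",im[:,:,::-1]); print(n,vision.get_calibration(n))
E
```

```text
pics
{'t': 0.0, 'joint_positions': array([ 6.23617404e+01,  1.48503596e+01,  1.18999116e+00,  7.64162105e+01,
       -2.37445497e-04,  8.12568011e+01]), 'dq': array([-0.06346009,  0.06855806,  0.09589737,  0.06229721,  0.00941588,
        0.02477845]), 'tau': array([-1.52817091e-03, -5.55639231e+01,  3.44525313e+01,  1.38234705e-02,
       -1.81411042e-04, -4.27095074e-06]), 'ee_pos': array([0.17798113, 0.52010691, 0.23067159]), 'orientation': array([[-9.46113218e-01,  3.23835449e-01, -6.16339243e-04],
       [ 3.23835975e-01,  9.46112496e-01, -1.18596689e-03],
       [ 1.99068141e-04, -1.32165177e-03, -9.99999107e-01]]), 'contact_force': array([ 0.20586319,  0.12529278, -0.62935269]), 'wrist_torque': array([-0.03057997,  0.01306326,  0.02614129]), 'grasp_force': 0.0, 'width': 0.9998168979380443}
-0.0187
side {'camera_matrix': array([[483.59044318,   0.        , 317.47761249],
       [  0.        , 483.59044318, 206.45183465],
       [  0.        ,   0.        ,   1.        ]]), 'dist': array([0.01031758, 0.        , 0.        , 0.        , 0.        ]), 'R': array([[ 0.93716857, -0.
[... 593 characters left out ...]
89e-04, -9.96064499e-01]]), 't': array([0.06083509, 0.63816201, 1.11085196])}
wrist {'camera_matrix': array([[303.42459911,   0.        , 322.20795051],
       [  0.        , 303.42459911, 195.4837394 ],
       [  0.        ,   0.        ,   1.        ]]), 'dist': array([-0.05375592,  0.        ,  0.        ,  0.        ,  0.        ]), 'tool_from_camera': array([[-4.89767655e-05, -9.63594998e-01, -2.67366187e-01,
         6.79059755e-02],
       [ 9.99999997e-01, -6.11537802e-05,  3.72175385e-05,
        -2.20172873e-04],
       [-5.22130870e-05, -2.67366184e-01,  9.63594998e-01,
        -1.41880823e-01],
       [ 0.00000000e+00,  0.00000000e+00,  0.00000000e+00,
         1.00000000e+00]])}
```

View pics/side0.png

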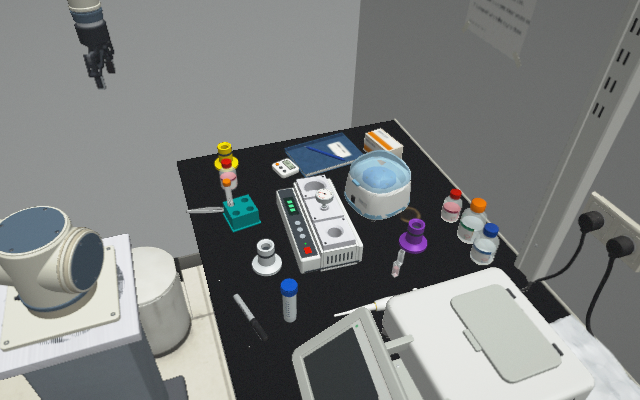

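View pics/top0.png

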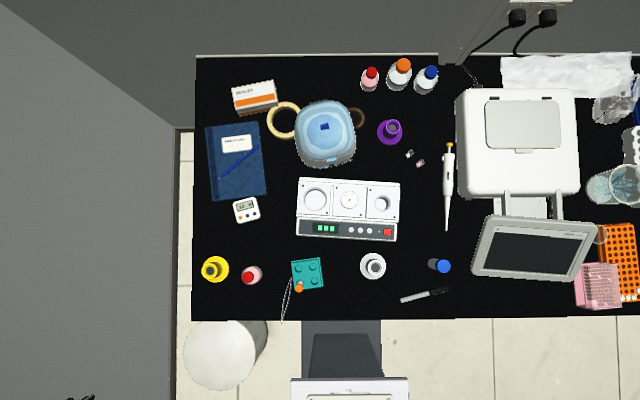

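The views show the bath with its wells at top (314,200) for the bottle, (349,202) for the thermometer and (382,204) for the 50 ml tube. The holder is at (373,266), the bottle cap at (252,275), the orange cap at (299,287) and the blue cap at (441,266). In the side view the dial is at (324,196), the holder mouth at (265,243), the blue cap at (289,286), the red cap at (227,163) and the orange cap at (226,182).

```bash
cat > h.py <<'E'
from station import sensors, vision, manip
import cv2, numpy as np
np.set_printoptions(precision=4,suppress=True)
def cam(n,s=None):
    c=vision.get_calibration(n); K=c["camera_matrix"]; d=c["dist"]
    if n=="wrist":
        T=np.array(c["tool_from_camera"]); Rw=np.array(s["orientation"]); p=np.array(s["ee_pos"])
        return K,d,Rw@T[:3,:3],p+Rw@T[:3,3]
    R=np.array(c["R"]); return K,d,R.T,-R.T@c["t"]
def ray(c,uv):
    K,d,R,o=c
    q=cv2.undistortPoints(np.array([[uv]],float),K,d)[0,0]
    v=R@np.array([q[0],q[1],1]); return o,v/np.linalg.norm(v)
def plane(c,uv,z):
    o,v=ray(c,uv); return o+v*(z-o[2])/v[2]
def tri(*obs):
    A=np.zeros((3,3));b=np.zeros(3);L=[]
    for c,uv in obs:
        o,v=ray(c,uv);M=np.eye(3)-np.outer(v,v);A+=M;b+=M@o;L.append((o,M))
    X=np.linalg.solve(A,b); return X,[round(1000*np.linalg.norm(M@(X-o)),1) for o,M in L]
def proj(c,X):
    K,d,R,o=c
    return cv2.projectPoints(np.array([X],float),cv2.Rodrigues(R.T)[0],-R.T@o,K,d)[0][0,0]
def blob(im,lo,hi,roi,amin=20):
    "centroid of biggest HSV blob in roi x0,y0,x1,y1 -> (uv, area, minAreaRect)"
    x0,y0,x1,y1=roi
    m=cv2.inRange(cv2.cvtColor(im,cv2.COLOR_RGB2HSV),lo,hi)[y0:y1,x0:x1]
    cs,_=cv2.findContours(m,cv2.RETR_EXTERNAL,cv2.CHAIN_APPROX_NONE,offset=(x0,y0))
    k=max(cs,key=cv2.contourArea); e=cv2.fitEllipse(k); M=cv2.moments(k)
    return (M['m10']/M['m00'],M['m01']/M['m00']),M['m00'],e
def shot(name,file=None):
    s=sensors.sense(); im=vision.camera(name)
    if file: cv2.imwrite("pics/"+file,im[:,:,::-1])
    return im,cam(name,s),s
E
python3 - <<'E'
from h import *
s,t=cam("side"),cam("top")
for n,a,b in [("dial",(324,195),(349,201)),("holder",(265,243),(375,266)),("blue",(289,283),(443,266)),("red",(227,162),(252,274)),("orange",(226,181),(299,287))]:
    print(n,*tri((s,a),(t,b)))
for n,uv in [("wellL",(315,200)),("wellM",(349,202)),("wellR",(382,204))]: print(n,plane(t,uv,.0805))
for uv in [(291,262),(322,260),(325,288),(293,290)]: print("stand",plane(t,uv,.046))
for uv in [(299,178),(400,183),(398,225),(298,221)]: print("bath rim",plane(t,uv,.0665))
print("edge",plane(t,(300,319),0),plane(t,(245,210),.02), plane(t,(325,130),.15))
E
```

```text
dial [ 0.6275 -0.0012  0.1211] [np.float64(0.7), np.float64(0.7)]
holder [ 0.4603 -0.0671  0.0743] [np.float64(2.8), np.float64(2.8)]
blue [ 0.4639 -0.2311  0.1169] [np.float64(0.0), np.float64(0.0)]
red [0.4432 0.2454 0.0924] [np.float64(4.0), np.float64(4.0)]
orange [0.4155 0.1244 0.1251] [np.float64(2.2), np.float64(2.2)]
wellL [0.6338 0.0846 0.0805]
wellM [ 0.6277 -0.0031  0.0805]
wellR [ 0.6217 -0.0882  0.0805]
stand [0.4737 0.1499 0.046 ]
stand [0.4781 0.0683 0.046 ]
stand [0.4052 0.0611 0.046 ]
stand [0.4008 0.1449 0.046 ]
bath rim [0.6935 0.1266 0.0665]
bath rim [ 0.6776 -0.1386  0.0665]
bath rim [ 0.5676 -0.1306  0.0665]
bath rim [0.5806 0.1296 0.0665]
edge [0.3172 0.13   0.    ] [0.6137 0.2772 0.02  ] [0.7998 0.0568 0.15  ]
```

The manual's scale: shifts go in shares of 800 mm and turns go in shares of pi/2 rad. Converting my numbers, -530 mm / 800 = -0.6625, -368 mm / 800 = -0.46, -0.33 rad / 1.5708 = -0.2101.

Emit:
carry_out([
  [[0,-0.6625,-0.46,0,-0.2101],[0,-0.6625,-0.46,0,-0.2101],[0,-0.6625,-0.46,0,-0.2101],[0,-0.6625,-0.46,0,-0.2101],[0,-0.6625,-0.46,0,-0.2101],[0,-0.6625,-0.46,0,-0.2101],[0,-0.6625,-0.46,0,-0.2101],[0,-0.6625,-0.46,0,-0.2101],[0,-0.6625,-0.46,0,-0.2101],[0,-0.6625,-0.46,0,-0.2101],[0,-0.6625,-0.46,0,-0.2101],[0,-0.6625,-0.46,0,-0.2101]],
])

```text
t: 1.65
ee_pos: [0.5608, -0.0006, 0.2304]
orientation: [[-1.0, 0.002, -0.002], [0.002, 1.0, 0.0], [0.002, 0.0, -1.0]]
contact_force: [-0.3, 0.7, -0.1]
width: 1.002
grasp_force: 0.0
```

```bash
python3 - <<'E'
from h import *
im,c,s=shot("wrist","w1.png"); print(s["t"],s["ee_pos"],s["orientation"],s["dq"])
for X in [(.628,-.002,.1245),(.46,-.067,.07)]: print(proj(c,X))
E
```

```text
1.65 [ 0.5608 -0.0006  0.2304] [[-1.      0.002  -0.0015]
 [ 0.002   1.      0.0003]
 [ 0.0015  0.0003 -1.    ]] [ 2.3529 -1.7482 -1.6778  0.3975  0.4322  1.0656]
[320.8953 266.1548]
[251.6186  76.5575]
```

View pics/w1.png

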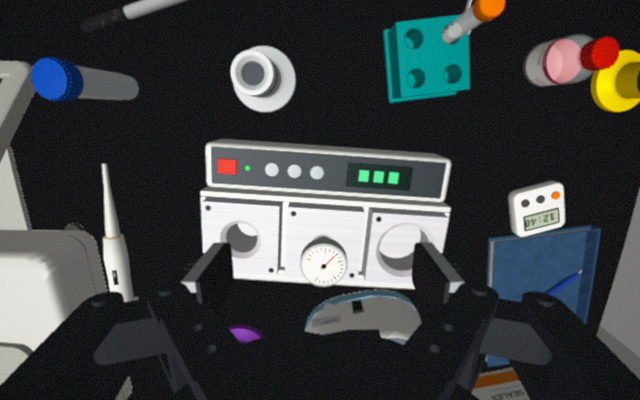

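The wrist view shows the dial at (324,264), the wells at (241,237) and (405,243), and the holder mouth at (255,72). The blue cap is at (57,79), the orange at (490,8) and the red at (602,53). I'll take a second wrist position for the two-view measurement.

Converted, 120 mm / 800 = 0.15, -50 mm / 800 = -0.0625.

Emit:
carry_out([
  [[0,0.15,0,-0.0625,0],[0,0.15,0,-0.0625,0],[0,0.15,0,-0.0625,0],[0,0.15,0,-0.0625,0],[0,0.15,0,-0.0625,0]],
])

```text
t: 2.33
ee_pos: [0.4407, 0.001, 0.2807]
orientation: [[-1.0, -0.001, -0.001], [-0.001, 1.0, 0.0], [0.001, 0.0, -1.0]]
contact_force: [0.5, 1.0, 0.6]
width: 0.998
grasp_force: 0.0
```

```bash
python3 - <<'E'
from h import *
im,c,s=shot("wrist","w2.png"); print(s["t"],s["ee_pos"],s["dq"]); np.save("w2pose.npy",np.hstack([s["ee_pos"][:,None],s["orientation"]]))
E
```

```text
2.325 [0.4407 0.001  0.2807] [-0.3526  0.8991  0.3354  0.1373 -0.1545 -0.1733]
```

View pics/w2.png

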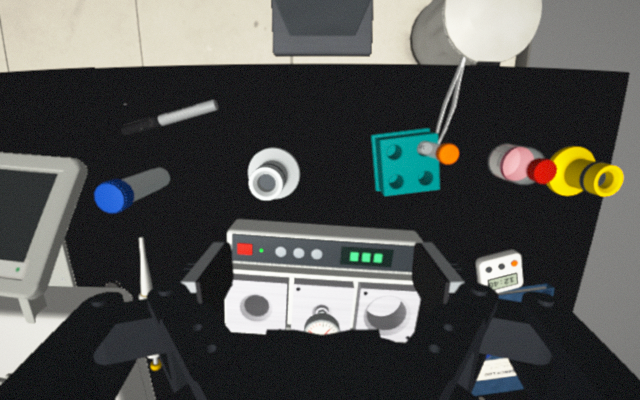

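The second view shows the holder mouth at (267,181), the wells at (257,306) and (386,314), the blue cap at (113,195), the orange at (448,154) and the red at (543,170). The dial's lower half is cut off by the gripper.

```bash
python3 - <<'E'
from h import *
i1=cv2.imread("pics/w1.png")[:,:,::-1].copy(); i2=cv2.imread("pics/w2.png")[:,:,::-1].copy()
c1=cam("wrist",dict(ee_pos=np.array([.5608,-.0006,.2304]),orientation=np.array([[-1,.002,-.0015],[.002,1,.0003],[.0015,.0003,-1]])))
P=np.load("w2pose.npy"); c2=cam("wrist",dict(ee_pos=P[:,0],orientation=P[:,1:]))
C=dict(blue=((100,120,60),(125,255,255),(20,40,100,120),(80,160,145,220)),
 red=((0,180,100),(4,255,255),(560,20,640,90),(520,150,565,190)),
 orange=((5,150,120),(18,255,255),(465,0,515,30),(430,135,470,170)))
for n,(lo,hi,r1,r2) in C.items():
    a=blob(i1,lo,hi,r1);b=blob(i2,lo,hi,r2); print(n,a,b,*tri((c1,a[0]),(c2,b[0])))
# dark openings of holder and wells, disc of dial
def dark(im,roi,t):
    x0,y0,x1,y1=roi; g=cv2.GaussianBlur(cv2.cvtColor(im,cv2.COLOR_RGB2GRAY),(3,3),0)[y0:y1,x0:x1]
    cs,_=cv2.findContours((g<t).astype(np.uint8),cv2.RETR_EXTERNAL,cv2.CHAIN_APPROX_NONE,offset=(x0,y0))
    k=max(cs,key=cv2.contourArea); return cv2.fitEllipse(k)
for n,r1,r2 in [("holder",(236,50,275,95),(252,168,282,195)),("wellR",(215,215,268,262),(238,292,276,322)),("wellL",(378,222,430,270),(364,296,410,332))]:
    for t in (130,170):
        a=dark(i1,r1,t);b=dark(i2,r2,t); print(n,t,a,b,*tri((c1,a[0]),(c2,b[0])))
g=cv2.cvtColor(i1,cv2.COLOR_RGB2GRAY)
print(cv2.HoughCircles(g[230:300,290:360],cv2.HOUGH_GRADIENT,1,20,param1=100,param2=15,minRadius=17,maxRadius=28))
print(plane(c1,(324,264),.1245))
E
python3 -c "
import cv2
a=cv2.imread('pics/w1.png');cv2.imwrite('pics/w1z.png',cv2.resize(a[205:295,195:435],None,fx=3,fy=3,interpolation=cv2.INTER_CUBIC))"
```

```text
blue ((56.056700074239046, 79.16425389755011), 1796.0, ((56.02287673950195, 79.16917419433594), (42.46636962890625, 54.0299186706543), 112.450439453125)) ((113.01230425055928, 195.98130393096835), 1043.0, ((113.021240234375, 195.99569702148438), (33.6357536315918, 39.66878128051758), 84.82266998291016)) [ 0.4614 -0.2322  0.1053] [np.float64(0.3), np.float64(0.3)]
red ((600.3276066350711, 53.59340442338072), 844.0, ((600.4249877929688, 53.53150177001953), (26.7032527923584, 41.57352828979492), 56.31907272338867)) ((541.5860099928623, 170.98608137044968), 467.0, ((541.536376953125, 171.03076171875), (22.625207901000977, 27.219552993774414), 72.69261169433594)) [0.4367 0.2572 0.084 ] [np.float64(0.1), np.float64(0.1)]
orange ((488.3895921237693, 8.524613220815752), 474.0, ((488.2955322265625, 8.466263771057129), (19.773038864135742, 32.32508087158203), 79.08196258544922)) ((447.54960037611653, 153.64456981664316), 354.5, ((447.5425109863281, 153.66488647460938), (20.22621726989746, 22.48330307006836), 81.11255645751953)) [0.4134 0.129  0.1151] [np.float64(0.1), np.float64(0.1)]
holder 1
[... 963 characters left out ...]
 (21.138080596923828, 25.020488739013672), 99.34765625) [ 0.6306 -0.094   0.0652] [np.float64(3.8), np.float64(3.8)]
wellL 130 ((409.3869934082031, 255.14381408691406), (32.4145393371582, 49.52326583862305), 88.69063568115234) ((383.8294982910156, 319.8799743652344), (19.686424255371094, 43.23297119140625), 73.69947052001953) [0.6306 0.0836 0.0951] [np.float64(3.6), np.float64(3.6)]
wellL 170 ((406.4200134277344, 252.3646697998047), (39.61985397338867, 52.92054748535156), 91.78290557861328) ((384.71710205078125, 318.8812255859375), (23.477567672729492, 44.483577728271484), 71.34547424316406) [0.6297 0.0831 0.0927] [np.float64(1.5), np.float64(1.5)]
[[[32.5 34.5 21.8]]]
[0.6259 0.0008 0.1245]
```

View pics/w1z.png

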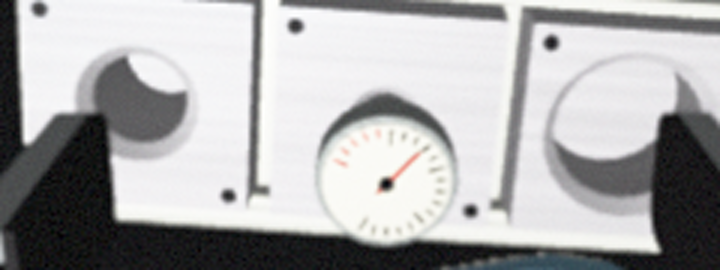

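Dial centre is about (323.8,264.7), which puts it near (0.6265, 0.000). I'll hover over it next.

Converted, -186 mm / 800 = -0.2325, 130 mm / 800 = 0.1625.

Emit:
carry_out([
  [[0.3,-0.2325,-0.0013,0.1625,0],[0.3,-0.2325,-0.0013,0.1625,0],[0.3,-0.2325,-0.0013,0.1625,0],[0.3,-0.2325,-0.0013,0.1625,0],[0.3,-0.2325,-0.0013,0.1625,0],[0.3,-0.2325,-0.0013,0.1625,0],[0.3,-0.2325,-0.0013,0.1625,0],[0.3,-0.2325,-0.0013,0.1625,0]],
], squeeze=20)

```text
t: 3.38
ee_pos: [0.6262, -0.0005, 0.1525]
orientation: [[-1.0, -0.0, 0.002], [-0.0, 1.0, -0.0], [-0.002, -0.0, -1.0]]
contact_force: [-1.0, 1.2, -0.1]
width: 0.704
grasp_force: 0.0
```

```bash
python3 - <<'E'
from h import *
im,c,s=shot("wrist","w3.png"); print(s["t"],s["ee_pos"],s["orientation"],s["width"],s["dq"])
p=s["ee_pos"]
for z in (.1245,.0805): print(z,proj(c,(p[0],p[1],z)))
E
```

```text
3.375 [ 0.6262 -0.0005  0.1525] [[-1.     -0.0001  0.0017]
 [-0.0001  1.     -0.0003]
 [-0.0017 -0.0003 -1.    ]] 0.7042925043275826 [-0.006   0.2027  0.0373 -0.0347  0.0264 -0.0658]
0.1245 [322.3991 228.881 ]
0.0805 [322.3899 206.5705]
```

View pics/w3.png

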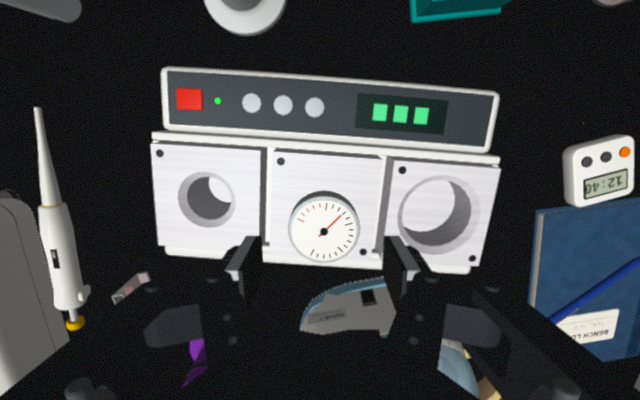

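The dial is at (324,231) with the fingers centred near column 322.5. The wells are at (207,199) and (436,217), both clear. I'll measure precisely.

```bash
cat >> h.py <<'E'
def hough(im,roi,r0,r1,k=4,p2=20):
    x0,y0,x1,y1=roi
    g=cv2.resize(cv2.cvtColor(im,cv2.COLOR_RGB2GRAY)[y0:y1,x0:x1],None,fx=k,fy=k,interpolation=cv2.INTER_CUBIC)
    h=cv2.HoughCircles(g,cv2.HOUGH_GRADIENT,1,40,param1=80,param2=p2,minRadius=int(r0*k),maxRadius=int(r1*k))
    return [] if h is None else [((a+.5)/k-.5+x0,(b+.5)/k-.5+y0,r/k) for a,b,r in h[0][:3]]
E
python3 - <<'E'
from h import *
im=cv2.imread("pics/w3.png")[:,:,::-1].copy()
c=cam("wrist",sensors.sense())
for n,roi,r0,r1,z in [("dial",(280,185,368,275),28,40,.1245),("R",(170,160,245,235),24,34,.0805),("L",(390,165,485,268),33,48,.0805)]:
    for a in hough(im,roi,r0,r1): print(n,a,plane(c,a[:2],z))
E
```

```text
dial (np.float32(323.25), np.float32(225.25), np.float32(35.025)) [0.6238 0.0001 0.1245]
dial (np.float32(323.5), np.float32(235.5), np.float32(39.575)) [0.6304 0.0002 0.1245]
R (np.float32(207.5), np.float32(196.5), np.float32(29.975)) [ 0.6184 -0.0852  0.0805]
L (np.float32(433.25), np.float32(212.5), np.float32(33.475)) [0.6308 0.0825 0.0805]
L (np.float32(420.75), np.float32(197.0), np.float32(33.975)) [0.6188 0.072  0.0805]
L (np.float32(440.0), np.float32(220.0), np.float32(43.275)) [0.6368 0.0883 0.0805]
```

Converted, 57 mm / 800 = 0.0713, -1.3 mm / 800 = -0.0016.

Emit:
carry_out([
  [[0.3,-0.0016,0.0013,0.0375,0],[0.3,-0.0016,0.0013,0.0713,0],[0.3,-0.0016,0.0013,0.0713,0],[0.4,-0.0016,0.0013,0.0713,0],[0.43,-0.0016,0.0013,0.0713,0]],
])

```text
t: 4.05
ee_pos: [0.6283, 0.0005, 0.0958]
orientation: [[-1.0, -0.0, 0.002], [-0.0, 1.0, -0.0], [-0.002, -0.0, -1.0]]
contact_force: [-0.4, 0.8, 0.1]
width: 0.572
grasp_force: 0.0
```

```bash
python3 - <<'E'
from h import *
im,c,s=shot("wrist"); print(s["t"],s["ee_pos"],s["width"],s["contact_force"],s["grasp_force"])
cv2.imwrite("pics/w4.png",cv2.resize(im[170:300,200:440,::-1],None,fx=3,fy=3))
E
```

```text
4.05 [0.6283 0.0005 0.0958] 0.5715199782682903 [-0.4275  0.7949  0.1008] 0.0
```

View pics/w4.png

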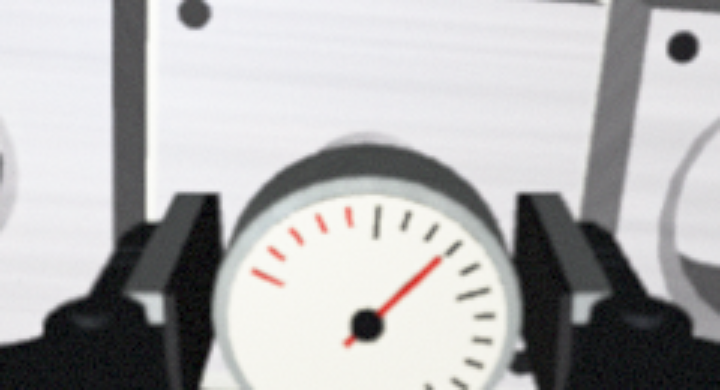

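Emit:
carry_out([
  [[0.46,0,0,0,0],[0.5,0,0,0,0],[0.55,0,0,0,0],[0.6,0,0,0,0],[0.6,0,0,0,0]],
], squeeze=20)

```text
t: 4.72
ee_pos: [0.6281, 0.0005, 0.0949]
orientation: [[-1.0, -0.0, 0.001], [-0.0, 1.0, -0.0], [-0.001, -0.0, -1.0]]
contact_force: [-1.1, -0.7, 5.5]
width: 0.504
grasp_force: 19.9
```

```bash
python3 - <<'E'
from h import *
s=sensors.sense(); c=cam("wrist",s);print(s["contact_force"],s["wrist_torque"],s["width"],s["grasp_force"],s["ee_pos"],proj(c,(*s["ee_pos"][:2],.1245)))
E
```

```text
[-1.0954 -0.704   5.5323] [ 0.0889 -0.0035 -0.0284] 0.5042179896373813 19.930593073368073 [0.6281 0.0005 0.0949] [322.4283 280.3302]
```

Converted, -12 mm / 800 = -0.015, -8 mm / 800 = -0.01.

Emit:
carry_out([
  [[0.6,0,0,-0.0013,0],[0.6,0,0,-0.005,0],[0.6,0,0,-0.01,0],[0.6,0,0,-0.015,0],[0.6,0,0,-0.015,0]],
], squeeze=30)

```text
t: 5.35
ee_pos: [0.6279, 0.0006, 0.1067]
orientation: [[-1.0, -0.0, 0.001], [-0.0, 1.0, -0.0], [-0.001, -0.0, -1.0]]
contact_force: [-0.6, -0.1, -0.8]
width: 0.502
grasp_force: 30.6
```

Converted, -90 mm / 800 = -0.1125, -75 mm / 800 = -0.0938.

Emit:
carry_out([
  [[0.6,0,0,-0.0125,0],[0.6,0,0,-0.025,0],[0.6,0,0,-0.0375,0],[0.6,0,0,-0.05,0],[0.6,0,0,-0.0625,0],[0.6,0,0,-0.075,0],[0.6,0,0,-0.0938,0],[0.6,0,0,-0.1125,0],[0.6,0,0,-0.1125,0]],
])

```text
t: 6.48
ee_pos: [0.6284, 0.0005, 0.1979]
orientation: [[-1.0, -0.0, 0.003], [-0.0, 1.0, -0.0], [-0.003, -0.0, -1.0]]
contact_force: [-0.3, -0.3, -1.9]
width: 0.502
grasp_force: 30.7
```

```bash
python3 - <<'E'
from h import *
im,c,s=shot("wrist","w5.png"); print(s["t"],s["ee_pos"],s["width"],s["contact_force"],s["grasp_force"])
a,ct,_=shot("top"); b,cs,_=shot("side")
cv2.imwrite("pics/b5.png",np.vstack([cv2.resize(a[165:295,230:470,::-1],None,fx=2.5,fy=2.2),cv2.resize(b[140:300,200:400,::-1],(600,300))]))
print(proj(cam("top"),(*s["ee_pos"][:2],.21)))
E
```

```text
6.475 [0.6284 0.0005 0.1979] 0.5020269916751733 [-0.3259 -0.2746 -1.9124] 30.707733035087585
[350.3508 196.9968]
```

View pics/w5.png

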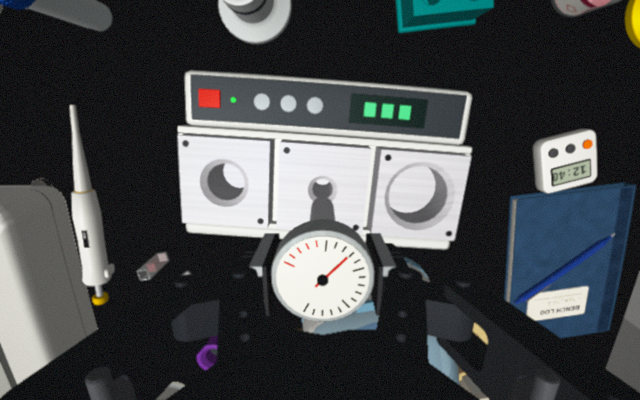

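The thermometer is free and hangs vertical. The wells are visible at (224,183), (321,189) and (417,196), and the holder foot at (255,10). I'll measure the wells and move over the holder at the same height.

```bash
python3 - <<'E'
from h import *
im=cv2.imread("pics/w5.png")[:,:,::-1].copy(); c=cam("wrist",sensors.sense())
g=cv2.GaussianBlur(cv2.resize(cv2.cvtColor(im,cv2.COLOR_RGB2GRAY),None,fx=4,fy=4,interpolation=cv2.INTER_CUBIC),(5,5),0)
for n,(x0,y0,x1,y1) in dict(R=(192,152,258,214),L=(378,156,452,232),M=(300,168,342,190)).items():
    q=g[4*y0:4*y1,4*x0:4*x1]; print(n,np.percentile(q,[5,25,50,75,95]))
    ks=cv2.Canny(q,15,40); cs,_=cv2.findContours(ks,cv2.RETR_LIST,cv2.CHAIN_APPROX_NONE)
    for k in sorted(cs,key=lambda k:-len(k))[:3]:
        if len(k)<60: continue
        h=cv2.convexHull(k); e=cv2.fitEllipse(h); u=((e[0][0]+.5)/4-.5+x0,(e[0][1]+.5)/4-.5+y0); print(np.array(u),np.array(e[1])/4,plane(c,u,.0805))
E
```

```text
R [ 86. 170. 236. 238. 240.]
[223.5001 182.5767] [45.9252 50.3793] [ 0.6191 -0.0858  0.0805]
[233.4541 175.6096] [16.9542 29.4782] [ 0.6129 -0.0766  0.0805]
[227.4402 187.1458] [25.055  31.4501] [ 0.6232 -0.0827  0.0805]
L [ 92. 180. 222. 226. 231.]
[416.6952 188.1638] [34.9998 47.1816] [0.6241 0.0835 0.0805]
[407.8543 199.353 ] [25.8502 40.4687] [0.6344 0.0764 0.0805]
[428.318  188.2258] [35.6726 45.5842] [0.6242 0.0938 0.0805]
M [ 89. 208. 235. 237. 240.]
[314.4757 184.4373] [10.7477 18.9224] [ 0.6208 -0.0063  0.0805]
[322.3823 181.9995] [ 4.6961 15.1217] [0.6187 0.0006 0.0805]
[313.6448 185.9426] [2.6537 8.8539] [ 0.6222 -0.007   0.0805]
```

Converted, 168 mm / 800 = 0.21, -68 mm / 800 = -0.085.

Emit:
carry_out([
  [[0.6,0.21,-0.085,0,0],[0.6,0.21,-0.085,0,0],[0.6,0.21,-0.085,0,0],[0.6,0.21,-0.085,0,0],[0.6,0.21,-0.085,0,0],[0.6,0.21,-0.085,0,0]],
])

```text
t: 7.38
ee_pos: [0.4605, -0.0673, 0.196]
orientation: [[-1.0, -0.001, -0.0], [-0.001, 1.0, 0.0], [0.0, 0.0, -1.0]]
contact_force: [0.8, 0.4, -1.5]
width: 0.503
grasp_force: 31.0
```

```bash
python3 - <<'E'
from h import *
im,c,s=shot("wrist","w6.png"); print(s["t"],s["ee_pos"],s["width"],s["contact_force"],s["grasp_force"])
for z in (.21,.1,.07): print(proj(c,(*s["ee_pos"][:2],z)))
cv2.imwrite("pics/w6z.png",cv2.resize(im[120:320,220:420,::-1],None,fx=3,fy=3))
E
```

```text
7.375 [ 0.4605 -0.0673  0.196 ] 0.5030424191991401 [ 0.8093  0.3541 -1.4811] 30.980982184410095
[322.4247 262.4409]
[322.3395 197.8029]
[322.3275 188.7568]
```

View pics/w6z.png

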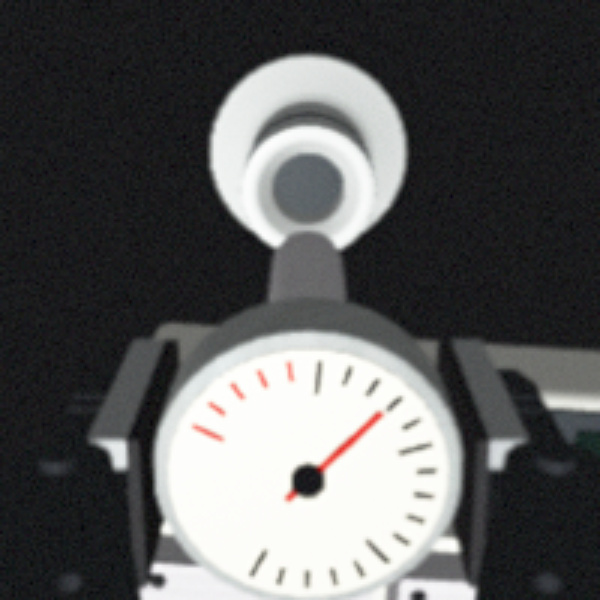

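In the crop the holder rim centre is at about (310,189), i.e. full-frame (323.2,183). The dial centre is at (308,465), i.e. (322.7,275), and the sheath end is above the hole.

```bash
python3 - <<'E'
from h import *
s=sensors.sense(); c=cam("wrist",s); print(s["ee_pos"])
im=cv2.imread("pics/w6.png")[:,:,::-1].copy()
for a in hough(im,(290,155,356,205),19,25,p2=12)+hough(im,(290,155,356,205),10,14,p2=12): print(a,plane(c,a[:2],.07))
print(plane(c,(323.2,183),.07),plane(c,(322.7,275),.2256))
# foot circle
g=cv2.inRange(cv2.cvtColor(im,cv2.COLOR_RGB2GRAY),90,255)[130:200,270:370]
cs,_=cv2.findContours(g,cv2.RETR_EXTERNAL,cv2.CHAIN_APPROX_NONE,offset=(270,130)); k=max(cs,key=cv2.contourArea)[:,0]
k=k[k[:,1]<172]; e=cv2.fitEllipse(k.reshape(-1,1,2)); print("foot",e,plane(c,e[0],.006))
E
```

```text
[ 0.4605 -0.0672  0.1959]
(np.float32(322.25), np.float32(183.5), np.float32(22.3)) [ 0.4555 -0.0673  0.07  ]
(np.float32(313.75), np.float32(175.0), np.float32(23.175)) [ 0.4477 -0.075   0.07  ]
(np.float32(331.0), np.float32(174.25), np.float32(23.425)) [ 0.447  -0.0594  0.07  ]
(np.float32(322.0), np.float32(182.25), np.float32(11.8)) [ 0.4543 -0.0675  0.07  ]
(np.float32(327.0), np.float32(168.25), np.float32(13.3)) [ 0.4415 -0.0631  0.07  ]
[ 0.455  -0.0664  0.07  ] [ 0.458  -0.0671  0.2256]
foot ((322.4171447753906, 169.6826171875), (63.50150680541992, 65.2249755859375), 98.81668090820312) [ 0.4548 -0.0671  0.006 ]
```

Converted, 75 mm / 800 = 0.0938, 3.2 mm / 800 = 0.004.

Emit:
carry_out([
  [[0.6,0.004,0.0003,0,0],[0.6,0.004,0.0003,0.0313,0],[0.6,0.004,0.0003,0.0563,0],[0.6,0.004,0.0003,0.065,0],[0.6,0.004,0.0003,0.075,0],[0.6,0.004,0.0003,0.0838,0],[0.6,0.004,0.0003,0.0938,0],[0.6,0.004,0.0003,0.0938,0]],
])

```text
t: 8.43
ee_pos: [0.4562, -0.0672, 0.1208]
orientation: [[-1.0, -0.0, -0.001], [-0.0, 1.0, 0.0], [0.001, 0.0, -1.0]]
contact_force: [-0.3, 0.4, -2.4]
width: 0.502
grasp_force: 31.0
```

Converted, 33 mm / 800 = 0.0413, 31 mm / 800 = 0.0388.

Emit:
carry_out([
  [[0.6,0,0,0.0125,0],[0.6,0,0,0.025,0],[0.6,0,0,0.0325,0],[0.6,0,0,0.0388,0],[0.6,0,0,0.0413,0],[0.6,0,0,0.0413,0]],
])

```text
t: 9.18
ee_pos: [0.4565, -0.0673, 0.0883]
orientation: [[-1.0, -0.0, -0.0], [-0.0, 1.0, -0.0], [0.0, -0.0, -1.0]]
contact_force: [1.1, -0.1, -0.6]
width: 0.504
grasp_force: 31.0
```

Converted, -110 mm / 800 = -0.1375, -60 mm / 800 = -0.075.

Emit:
carry_out([
  [[0.6,0,0,0.0019,0],[0.6,0,0,0.0019,0],[0.4,0,0,0.0019,0],[0.25,0,0,0.0019,0],[0.25,0,0,0.0019,0],[0.25,0,0,-0.025,0],[0.25,0,0,-0.075,0],[0.25,0,0,-0.1375,0],[0.25,0,0,-0.1375,0]],
])

```text
t: 10.3
ee_pos: [0.4581, -0.0678, 0.2017]
orientation: [[-1.0, -0.0, 0.006], [-0.0, 1.0, -0.002], [-0.006, -0.002, -1.0]]
contact_force: [0.9, -0.1, -0.4]
width: 0.751
grasp_force: 0.0
```

```bash
python3 - <<'E'
from h import *
im,c,s=shot("wrist","w7.png"); print(s["t"],s["ee_pos"],s["width"],s["contact_force"])
X=[.4552,-.067,.116]; print(proj(c,X))
print([ (a,plane(c,a[:2],.116)) for a in hough(im,(260,150,390,300),25,48,p2=30)])
cv2.imwrite("pics/w7z.png",cv2.resize(im[130:330,220:420,::-1],None,fx=2,fy=2))
E
```

```text
10.3 [ 0.4581 -0.0678  0.2017] 0.7510629360517362 [ 0.9466 -0.1349 -0.4075]
[323.6031 197.2302]
[((np.float32(323.0), np.float32(196.0), np.float32(28.0)), array([ 0.4542, -0.0675,  0.116 ])), ((np.float32(320.75), np.float32(170.0), np.float32(29.8)), array([ 0.4336, -0.0692,  0.116 ])), ((np.float32(319.0), np.float32(205.5), np.float32(43.425)), array([ 0.462 , -0.0706,  0.116 ]))]
```

View pics/w7z.png

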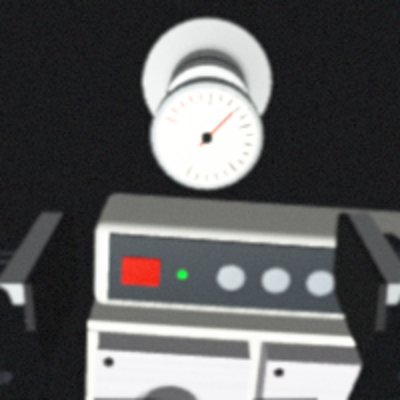

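The thermometer stands home and upright in its holder: dial at full-frame (323,197) against the expected (323.6,197.2). The 15 ml tube is next.

Converted, 196 mm / 800 = 0.245, 43 mm / 800 = 0.0538.

Emit:
carry_out([
  [[0.45,0.0538,0.245,0.0125,0],[0.45,0.0538,0.245,0.0125,0],[0.45,0.0538,0.245,0.0125,0],[0.45,0.0538,0.245,0.0125,0],[0.45,0.0538,0.245,0.0125,0],[0.45,0.0538,0.245,0.0125,0],[0.45,0.0538,0.245,0.0125,0]],
])

```text
t: 11.22
ee_pos: [0.4139, 0.1275, 0.1881]
orientation: [[-1.0, 0.002, -0.0], [0.002, 1.0, -0.0], [0.0, -0.0, -1.0]]
contact_force: [-0.3, 1.4, 0.3]
width: 0.553
grasp_force: 0.0
```

```bash
cat >> h.py <<'E'
HSV=dict(blue=((100,120,60),(125,255,255)),red=((0,180,100),(4,255,255)),orange=((5,150,120),(18,255,255)))
def cap(im,c,col,roi,ztop,r):
    "cap axis from the far rim (max row) and side rims of its top disc"
    x0,y0,x1,y1=roi; m=cv2.inRange(cv2.cvtColor(im,cv2.COLOR_RGB2HSV),*HSV[col])[y0:y1,x0:x1]
    cs,_=cv2.findContours(m,cv2.RETR_EXTERNAL,cv2.CHAIN_APPROX_NONE,offset=(x0,y0)); k=max(cs,key=cv2.contourArea)[:,0].astype(float)
    M=k.mean(0); low=k[k[:,1]>np.percentile(k[:,1],55)]   # far arc of the top disc
    P=np.array([plane(c,p,ztop) for p in low])[:,:2]
    A=np.c_[2*P,np.ones(len(P))]; q=np.linalg.lstsq(A,(P**2).sum(1),rcond=None)[0]
    # fixed-radius fit
    from scipy.optimize import least_squares
    f=least_squares(lambda t:np.hypot(*(P-t).T)-r,P.mean(0)-[.6*r,0])
    return dict(bbox=(k.min(0),k.max(0)),fit=f.x,rms=np.sqrt((f.fun**2).mean()),free=q[:2],rfree=np.sqrt(q[2]+q[0]**2+q[1]**2),cen=blob(im,*HSV[col],roi)[0])
E
python3 - <<'E'
from h import *
im,c,s=shot("wrist","w8.png"); print(s["t"],s["ee_pos"],s["width"],s["contact_force"])
print(proj(c,(.4134,.129,.128)))
r=cap(im,c,"orange",(240,120,400,300),.128,.010); print(r)
P=np.load("w2pose.npy"); c2=cam("wrist",dict(ee_pos=P[:,0],orientation=P[:,1:]))
print(tri((c,r["cen"]),(c2,(447.55,153.64))))
E
```

```text
11.225 [0.4139 0.1275 0.1881] 0.5533588907410543 [-0.2547  1.42    0.2699]
[324.5097 211.1847]
{'bbox': (array([308., 192.]), array([334., 221.])), 'fit': array([0.4104, 0.1265]), 'rms': np.float64(0.0004891424433163879), 'free': array([0.4118, 0.1265]), 'rfree': np.float64(0.008929151897973431), 'cen': (320.87216967612494, 206.92232731441672)}
(array([0.4125, 0.1265, 0.1215]), [np.float64(0.1), np.float64(0.1)])
```

Emit:
carry_out([
  [[0.45,0.0035,-0.0013,0.0375,0],[0.45,0.0035,-0.0013,0.075,0],[0.45,0.0035,-0.0013,0.1,0],[0.45,0.0035,-0.0013,0.11,0],[0.6,0.0035,-0.0013,0.11,0],[0.7,0.0035,-0.0013,0.11,0],[0.8,0.0035,-0.0013,0.11,0],[0.9,0.0035,-0.0013,0.11,0],[0.9,0.0035,-0.0013,0.11,0]],
], squeeze=25)

```text
t: 12.4
ee_pos: [0.411, 0.1277, 0.1007]
orientation: [[-1.0, -0.0, 0.001], [-0.0, 1.0, 0.0], [-0.001, 0.0, -1.0]]
contact_force: [0.7, -0.4, 4.5]
width: 0.225
grasp_force: 24.6
```

Converted, -100 mm / 800 = -0.125, -75 mm / 800 = -0.0938.

Emit:
carry_out([
  [[0.9,0,0,-0.0025,0],[0.9,0,0,-0.0125,0],[0.9,0,0,-0.025,0],[0.9,0,0,-0.0438,0],[0.9,0,0,-0.0625,0],[0.9,0,0,-0.0938,0],[0.9,0,0,-0.125,0],[0.9,0,0,-0.125,0]],
])

```text
t: 13.4
ee_pos: [0.4115, 0.1278, 0.2022]
orientation: [[-1.0, -0.0, 0.003], [-0.0, 1.0, 0.0], [-0.003, 0.0, -1.0]]
contact_force: [0.3, 0.9, -0.4]
width: 0.224
grasp_force: 24.4
```

Converted, -214 mm / 800 = -0.2675, -127 mm / 800 = -0.1588.

Emit:
carry_out([
  [[0.9,-0.2675,-0.1588,0,0],[0.9,-0.2675,-0.1588,0,0],[0.9,-0.2675,-0.1588,0,0],[0.9,-0.2675,-0.1588,0,0],[0.9,-0.2675,-0.1588,0,0],[0.9,-0.2675,-0.1588,0,0],[0.9,-0.2675,-0.1588,0,0],[0.9,-0.2675,-0.1588,0,0]],
])

```text
t: 14.4
ee_pos: [0.624, 0.0015, 0.201]
orientation: [[-1.0, -0.001, 0.001], [-0.001, 1.0, -0.0], [-0.001, -0.0, -1.0]]
contact_force: [-0.6, 0.6, -0.5]
width: 0.22
grasp_force: 24.5
```

```bash
python3 - <<'E'
from h import *
im,c,s=shot("wrist","w9.png"); print(s["t"],s["ee_pos"],s["width"],s["contact_force"],s["grasp_force"])
for z in (.11,.0805,.11+.118): print(proj(c,(*s["ee_pos"][:2],z)))
r=cap(im,c,"orange",(240,180,400,380),.2275,.010); print(r)
cv2.imwrite("pics/w9z.png",cv2.resize(im[140:320,200:450,::-1],None,fx=3,fy=3,interpolation=cv2.INTER_CUBIC))
E
```

```text
14.4 [0.624  0.0015 0.201 ] 0.22046746907183198 [-0.6478  0.618  -0.5006] 24.499393701553345
[322.3712 199.4127]
[322.3645 190.143 ]
[322.4266 277.0475]
{'bbox': (array([300., 254.]), array([344., 294.])), 'fit': array([0.6227, 0.0013]), 'rms': np.float64(0.0001861007879828483), 'free': array([0.6232, 0.0013]), 'rfree': np.float64(0.00961589699063345), 'cen': (321.8112856311809, 273.9568353694008)}
```

View pics/w9z.png

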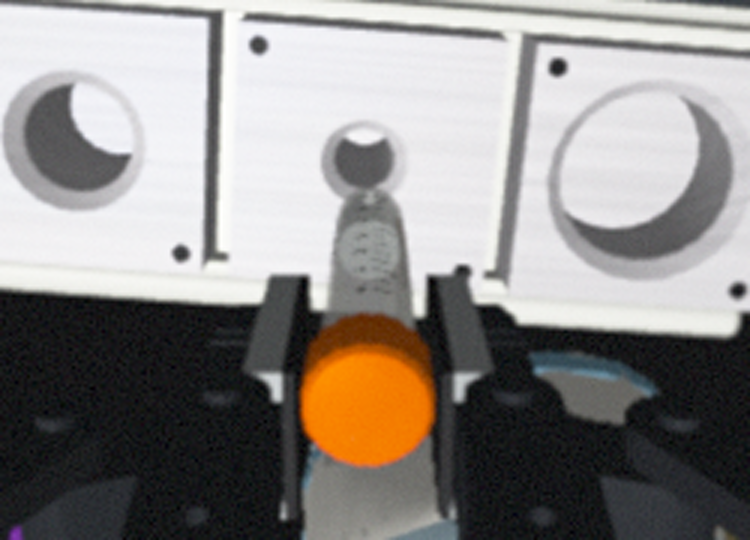

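The crop shows the wells' chamfer rims centred at full-frame (224.5,186.7), (321.0,193.7) and (416.9,199.7). The tube tip is at about (322.3,203), just past the middle well on the far side.

```bash
python3 - <<'E'
from h import *
s=sensors.sense(); c=cam("wrist",s)
P={n:plane(c,u,.0805) for n,u in dict(R=(224.5,186.7),M=(321,193.7),L=(416.9,199.7)).items()}; print(P,(P["R"]+P["L"])/2,np.linalg.norm(P["R"]-P["L"]))
print(plane(c,(322.3,203.3),.1115),s["ee_pos"])
E
```

```text
{'R': array([ 0.6211, -0.0862,  0.0805]), 'M': array([0.6275, 0.0002, 0.0805]), 'L': array([0.633 , 0.0871, 0.0805])} [0.627  0.0004 0.0805] 0.1736763546277597
[0.627  0.0014 0.1115] [0.6242 0.0014 0.201 ]
```

Converted, 50 mm / 800 = 0.0625, -1.2 mm / 800 = -0.0015.

Emit:
carry_out([
  [[0.9,-0.0013,-0.0015,0,0],[0.9,-0.0013,-0.0015,0.015,0],[0.9,-0.0013,-0.0015,0.03,0],[0.9,-0.0013,-0.0015,0.04,0],[0.9,-0.0013,-0.0015,0.0475,0],[0.9,-0.0013,-0.0015,0.055,0],[0.9,-0.0013,-0.0015,0.0625,0],[0.9,-0.0013,-0.0015,0.0625,0]],
])

```text
t: 15.45
ee_pos: [0.6255, -0.0004, 0.1498]
orientation: [[-1.0, -0.0, -0.001], [-0.0, 1.0, 0.0], [0.001, 0.0, -1.0]]
contact_force: [-0.8, -0.3, 1.7]
width: 0.228
grasp_force: 24.5
```

Converted, 35 mm / 800 = 0.0438, 30 mm / 800 = 0.0375.

Emit:
carry_out([
  [[0.9,0,0,0.01,0],[0.9,0,0,0.02,0],[0.9,0,0,0.03,0],[0.9,0,0,0.0375,0],[0.9,0,0,0.0438,0],[0.9,0,0,0.0438,0]],
])

```text
t: 16.2
ee_pos: [0.6255, -0.0004, 0.1149]
orientation: [[-1.0, -0.0, -0.001], [-0.0, 1.0, 0.0], [0.001, 0.0, -1.0]]
contact_force: [0.8, -0.6, 0.2]
width: 0.224
grasp_force: 24.5
```

Converted, -100 mm / 800 = -0.125, -60 mm / 800 = -0.075.

Emit:
carry_out([
  [[0.9,0,0,0.0038,0],[0.9,0,0,0.0044,0],[0.7,0,0,0.0044,0],[0.5,0,0,0.0044,0],[0.4,0,0,0.0044,0],[0.4,0,0,-0.025,0],[0.35,0,0,-0.075,0],[0.35,0,0,-0.125,0],[0.35,0,0,-0.125,0]],
])

```text
t: 17.32
ee_pos: [0.627, -0.0006, 0.2187]
orientation: [[-1.0, -0.0, 0.006], [-0.0, 1.0, -0.001], [-0.006, -0.001, -1.0]]
contact_force: [0.6, 0.3, 0.3]
width: 0.647
grasp_force: 0.0
```

```bash
python3 - <<'E'
from h import *
im,c,s=shot("wrist","w10.png"); print(s["t"],s["ee_pos"],s["contact_force"])
print(proj(c,(.627,0,.1385)), cap(im,c,"orange",(240,120,400,330),.1385,.010))
E
```

```text
17.325 [ 0.627  -0.0006  0.2187] [0.5655 0.346  0.2657]
[323.2199 202.9275] {'bbox': (array([311., 184.]), array([334., 208.])), 'fit': array([ 0.6207, -0.0005]), 'rms': np.float64(0.0004921512156361698), 'free': array([ 0.6223, -0.0005]), 'rfree': np.float64(0.008747955408394358), 'cen': (322.5, 195.8863976083707)}
```

Converted, -232 mm / 800 = -0.29, 164 mm / 800 = 0.205.

Emit:
carry_out([
  [[0.35,0.205,-0.29,0.0125,0],[0.35,0.205,-0.29,0.0125,0],[0.35,0.205,-0.29,0.0125,0],[0.35,0.205,-0.29,0.0125,0],[0.35,0.205,-0.29,0.0125,0],[0.35,0.205,-0.29,0.0125,0],[0.35,0.205,-0.29,0.0125,0],[0.35,0.205,-0.29,0.0125,0],[0.35,0.205,-0.29,0.0125,0]],
])

```text
t: 18.5
ee_pos: [0.4622, -0.2317, 0.2051]
orientation: [[-1.0, -0.002, -0.0], [-0.002, 1.0, 0.0], [0.0, 0.0, -1.0]]
contact_force: [-0.8, 0.1, -0.5]
width: 0.647
grasp_force: 0.0
```

```bash
python3 - <<'E'
from h import *
im,c,s=shot("wrist","w11.png"); print(s["t"],s["ee_pos"],s["contact_force"])
r=cap(im,c,"blue",(240,100,410,330),.114,.0175); print(r)
P=np.load("w2pose.npy"); c2=cam("wrist",dict(ee_pos=P[:,0],orientation=P[:,1:]))
print(tri((c,r["cen"]),(c2,(113.0,195.98))))
E
```

```text
18.5 [ 0.4622 -0.2317  0.2051] [-0.8078  0.1424 -0.455 ]
{'bbox': (array([299., 174.]), array([345., 219.])), 'fit': array([ 0.461, -0.232]), 'rms': np.float64(0.00028813475269052455), 'free': array([ 0.4608, -0.232 ]), 'rfree': np.float64(0.01770912319363326), 'cen': (322.06531388712745, 196.37106320016906)}
(array([ 0.4615, -0.2319,  0.1061]), [np.float64(0.2), np.float64(0.2)])
```

Converted, 122 mm / 800 = 0.1525, 110 mm / 800 = 0.1375.

Emit:
carry_out([
  [[0.35,0.0013,-0.0004,0.05,0],[0.35,0.0013,-0.0004,0.1,0],[0.35,0.0013,-0.0004,0.1375,0],[0.35,0.0013,-0.0004,0.1525,0],[0.45,0.0013,-0.0004,0.1525,0],[0.55,0.0013,-0.0004,0.1525,0],[0.65,0.0013,-0.0004,0.1525,0],[0.75,0.0013,-0.0004,0.1525,0],[0.75,0.0013,-0.0004,0.1525,0]],
], squeeze=30)

```text
t: 19.68
ee_pos: [0.4614, -0.2331, 0.0845]
orientation: [[-1.0, -0.0, 0.002], [-0.0, 1.0, -0.001], [-0.002, -0.001, -1.0]]
contact_force: [0.3, 0.2, 6.8]
width: 0.391
grasp_force: 29.7
```

Converted, -160 mm / 800 = -0.2, 147 mm / 800 = 0.1838.

Emit:
carry_out([
  [[0.75,0,0,-0.0038,0],[0.75,0,0,-0.0375,0],[0.75,0,0,-0.0875,0],[0.75,0,0,-0.1313,0],[0.75,-0.075,0.0688,-0.1313,0],[0.75,-0.1375,0.125,-0.1313,0],[0.75,-0.2,0.1838,-0.1313,0],[0.75,-0.2,0.1838,-0.1313,0],[0.75,-0.2,0.1838,-0.1313,0],[0.75,-0.2,0.1838,-0.1313,0]],
])

```text
t: 20.92
ee_pos: [0.6201, -0.0861, 0.1882]
orientation: [[-1.0, -0.0, -0.001], [-0.0, 1.0, -0.0], [0.001, -0.0, -1.0]]
contact_force: [-0.5, 0.7, -0.6]
width: 0.392
grasp_force: 30.1
```

```bash
python3 - <<'E'
from h import *
im,c,s=shot("wrist","w12.png"); print(s["t"],s["ee_pos"],s["width"],s["contact_force"],s["grasp_force"])
zb=s["ee_pos"][2]-.0845; print("foot z",zb)
print(cap(im,c,"blue",(240,180,410,380),zb+.114,.0175))
for X in [(*s["ee_pos"][:2],zb),(.621,-.0863,.0805),(.6273,.0003,.1385)]: print(proj(c,X))
print("t15",cap(im,c,"orange",(360,120,560,300),.1385,.010))
cv2.imwrite("pics/w12z.png",cv2.resize(im[140:320,230:500,::-1],None,fx=2.9,fy=2.9,interpolation=cv2.INTER_CUBIC))
E
```

```text
20.925 [ 0.6201 -0.0861  0.1882] 0.39195094603769576 [-0.4742  0.6864 -0.642 ] 30.079795718193054
foot z 0.10368084766909273
{'bbox': (array([282., 226.]), array([363., 313.])), 'fit': array([ 0.6189, -0.0862]), 'rms': np.float64(0.0003703412126693882), 'free': array([ 0.6197, -0.0862]), 'rfree': np.float64(0.01684577322020107), 'cen': (322.22693765481836, 270.6404333422867)}
[322.3737 201.9273]
[322.1052 195.0865]
[449.1404 226.6255]
t15 {'bbox': (array([429., 205.]), array([460., 231.])), 'fit': array([ 0.6207, -0.0025]), 'rms': np.float64(0.0004725947824383855), 'free': array([ 0.62  , -0.0025]), 'rfree': np.float64(0.010541299825528476), 'cen': (445.3107482993197, 217.97306122448978)}
```

View pics/w12z.png

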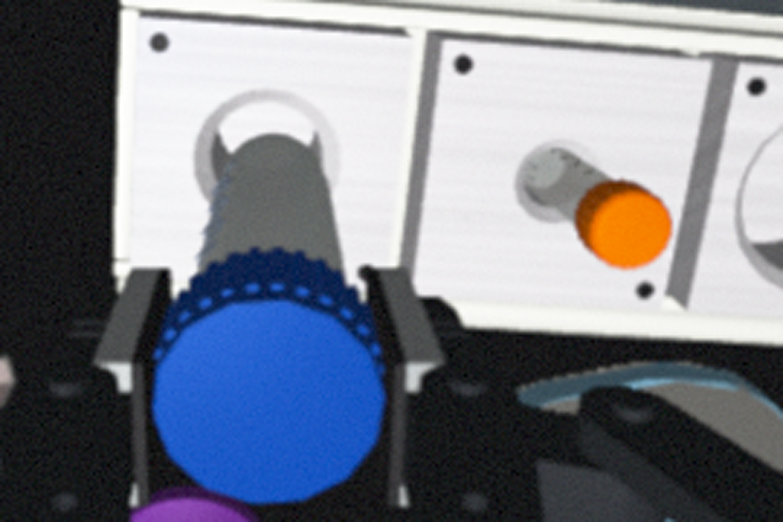

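The blue tube hangs centred over its well (chamfer centre at full-frame (322.1,195.5), as predicted). The 15 ml tube stands in the middle well with a slight lean.

Converted, 71 mm / 800 = 0.0888, 67 mm / 800 = 0.0838.

Emit:
carry_out([
  [[0.75,-0.0008,-0.0003,0.0125,0],[0.75,-0.0008,-0.0003,0.025,0],[0.75,-0.0008,-0.0003,0.035,0],[0.75,-0.0008,-0.0003,0.045,0],[0.75,-0.0008,-0.0003,0.055,0],[0.75,-0.0008,-0.0003,0.065,0],[0.75,-0.0008,-0.0003,0.075,0],[0.75,-0.0008,-0.0003,0.0838,0],[0.75,-0.0008,-0.0003,0.0888,0],[0.75,-0.0008,-0.0003,0.0888,0]],
])

```text
t: 22.22
ee_pos: [0.6212, -0.0859, 0.117]
orientation: [[-1.0, -0.0, -0.0], [-0.0, 1.0, 0.0], [0.0, 0.0, -1.0]]
contact_force: [0.4, 0.6, -0.4]
width: 0.39
grasp_force: 30.1
```

Converted, -110 mm / 800 = -0.1375, -60 mm / 800 = -0.075.

Emit:
carry_out([
  [[0.75,0,0,0.0038,0],[0.75,0,0,0.005,0],[0.6,0,0,0.005,0],[0.45,0,0,0.005,0],[0.4,0,0,0.005,0],[0.4,0,0,-0.025,0],[0.4,0,0,-0.075,0],[0.4,0,0,-0.1375,0],[0.4,0,0,-0.1375,0]],
])

```text
t: 23.35
ee_pos: [0.6228, -0.0863, 0.2316]
orientation: [[-1.0, -0.0, 0.007], [-0.0, 1.0, -0.002], [-0.007, -0.002, -1.0]]
contact_force: [0.5, -0.5, -0.0]
width: 0.599
grasp_force: 0.0
```

```bash
python3 - <<'E'
from h import *
im,c,s=shot("wrist","w13.png"); print(s["t"],s["ee_pos"],s["contact_force"])
print("t50",cap(im,c,"blue",(240,100,400,330),.1425,.0175)); print("t15",cap(im,c,"orange",(360,120,560,300),.1385,.010))
S,cs,_=shot("side","s13.png"); T,ct,_=shot("top","t13.png")
E
```

```text
23.35 [ 0.6228 -0.0863  0.2316] [ 0.5368 -0.5158 -0.0001]
t50 {'bbox': (array([303., 173.]), array([345., 216.])), 'fit': array([ 0.6192, -0.0851]), 'rms': np.float64(0.0005873462439951525), 'free': array([ 0.6209, -0.0851]), 'rfree': np.float64(0.016178230241865467), 'cen': (324.0298332158797, 194.81935635424006)}
t15 {'bbox': (array([413., 185.]), array([438., 208.])), 'fit': array([ 0.6208, -0.0021]), 'rms': np.float64(0.00033792284654517835), 'free': array([ 0.6208, -0.0021]), 'rfree': np.float64(0.009996620954665124), 'cen': (425.94216490816723, 196.3493552168816)}
```

Converted, 343 mm / 800 = 0.4288, 185 mm / 800 = 0.2313.

Emit:
carry_out([
  [[0.4,0.2313,0.4288,0,0],[0.4,0.2313,0.4288,0,0],[0.4,0.2313,0.4288,0,0],[0.4,0.2313,0.4288,0.0125,0],[0.4,0.2313,0.4288,0.025,0],[0.4,0.2313,0.4288,0.0375,0],[0.4,0.2313,0.4288,0.0625,0],[0.4,0.2313,0.4288,0.0875,0],[0.4,0.2313,0.4288,0.0875,0],[0.4,0.2313,0.4288,0.0875,0]],
])

```text
t: 24.75
ee_pos: [0.4364, 0.2568, 0.1574]
orientation: [[-1.0, 0.0, -0.0], [0.0, 1.0, -0.0], [0.0, -0.0, -1.0]]
contact_force: [0.3, 0.2, 0.4]
width: 0.598
grasp_force: 0.0
```

```bash
python3 - <<'E'
from h import *
im,c,s=shot("wrist","w14.png"); print(s["t"],s["ee_pos"],s["contact_force"])
r=cap(im,c,"red",(240,100,410,330),.090,.0145); print(r)
P=np.load("w2pose.npy"); c2=cam("wrist",dict(ee_pos=P[:,0],orientation=P[:,1:]))
print(tri((c,r["cen"]),(c2,(541.59,170.99))))
E
```

```text
24.75 [0.4364 0.2568 0.1574] [0.3296 0.2038 0.4201]
{'bbox': (array([307., 188.]), array([343., 226.])), 'fit': array([0.435 , 0.2587]), 'rms': np.float64(0.0005832905661034256), 'free': array([0.4365, 0.2587]), 'rfree': np.float64(0.013305261977461917), 'cen': (325.0208239022182, 207.18786781349027)}
(array([0.4374, 0.2587, 0.082 ]), [np.float64(0.4), np.float64(0.4)])
```

Converted, 87 mm / 800 = 0.1088, 1.9 mm / 800 = 0.0024.

Emit:
carry_out([
  [[0.4,0.0005,0.0024,0.0375,0],[0.4,0.0005,0.0024,0.075,0],[0.4,0.0005,0.0024,0.1,0],[0.4,0.0005,0.0024,0.1088,0],[0.5,0.0005,0.0024,0.1088,0],[0.6,0.0005,0.0024,0.1088,0],[0.7,0.0005,0.0024,0.1088,0],[0.8,0.0005,0.0024,0.1088,0],[0.85,0.0005,0.0024,0.1088,0],[0.85,0.0005,0.0024,0.1088,0]],
], squeeze=45)

```text
t: 26.05
ee_pos: [0.4365, 0.259, 0.0715]
orientation: [[-1.0, -0.0, 0.002], [-0.0, 1.0, 0.0], [-0.002, 0.0, -1.0]]
contact_force: [0.2, -1.3, 5.2]
width: 0.328
grasp_force: 42.5
```

Converted, -110 mm / 800 = -0.1375, -75 mm / 800 = -0.0938.

Emit:
carry_out([
  [[0.85,0,0,-0.0038,0],[0.85,0,0,-0.0188,0],[0.85,0,0,-0.05,0],[0.85,0,0,-0.0938,0],[0.85,0,0,-0.1375,0],[0.85,0,0,-0.1375,0]],
])

```text
t: 26.8
ee_pos: [0.437, 0.2595, 0.1834]
orientation: [[-1.0, -0.0, 0.005], [-0.0, 1.0, 0.002], [-0.005, 0.002, -1.0]]
contact_force: [-0.2, 0.1, -3.1]
width: 0.329
grasp_force: 42.1
```

Converted, -196.5 mm / 800 = -0.2456, -185 mm / 800 = -0.2313.

Emit:
carry_out([
  [[0.85,-0.0313,-0.0275,0,0],[0.85,-0.075,-0.065,0,0],[0.85,-0.1188,-0.1038,0,0],[0.85,-0.1625,-0.1425,0,0],[0.85,-0.2063,-0.1813,0,0],[0.85,-0.2313,-0.2038,0,0],[0.85,-0.2456,-0.215,0,0],[0.85,-0.2456,-0.215,0,0],[0.85,-0.2456,-0.215,0,0]],
])

```text
t: 27.92
ee_pos: [0.6316, 0.0878, 0.1803]
orientation: [[-1.0, -0.001, -0.001], [-0.001, 1.0, 0.0], [0.001, 0.0, -1.0]]
contact_force: [0.9, 1.0, -1.3]
width: 0.326
grasp_force: 41.9
```

```bash
python3 - <<'E'
from h import *
im,c,s=shot("wrist","w15.png"); print(s["t"],s["ee_pos"],s["width"],s["contact_force"],s["grasp_force"])
zb=s["ee_pos"][2]-.0715; print("foot z",zb)
print(cap(im,c,"red",(240,180,410,380),zb+.090,.0145))
for X in [(*s["ee_pos"][:2],zb),(.633,.087,.0805)]: print(proj(c,X))
cv2.imwrite("pics/w15z.png",cv2.resize(im[130:310,200:450,::-1],None,fx=3,fy=3,interpolation=cv2.INTER_CUBIC))
E
```

```text
27.925 [0.6316 0.0878 0.1803] 0.3258374584570593 [ 0.9307  0.9983 -1.3406] 41.944866488920525
foot z 0.10876096296538558
{'bbox': (array([292., 236.]), array([352., 291.])), 'fit': array([0.6288, 0.0876]), 'rms': np.float64(0.000348195172248231), 'free': array([0.6297, 0.0876]), 'rfree': np.float64(0.013793866477686339), 'cen': (322.03405472151815, 263.1141223110418)}
[322.3421 206.9754]
[321.3488 198.3004]
```

View pics/w15z.png

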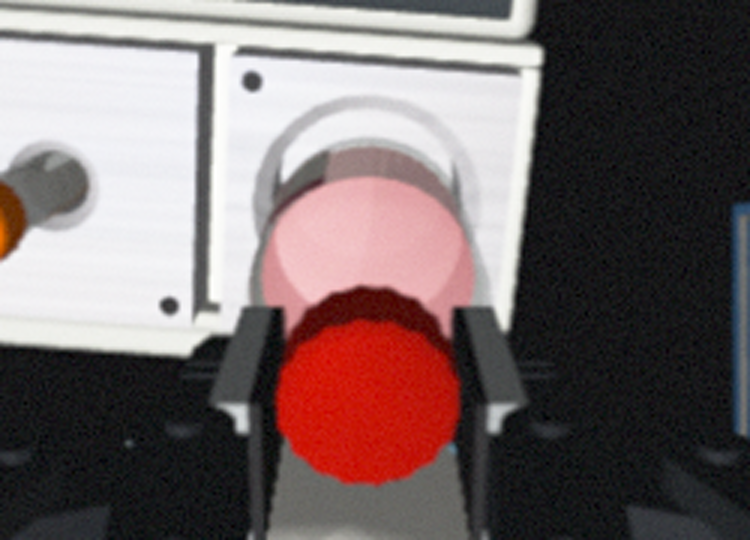

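The bottle hangs upright over the widest well. The chamfer centre is at about (322.2,199) against (321.3,198.3) predicted, within 1 mm, so I'll lower it slowly.

Converted, 60 mm / 800 = 0.075, 57 mm / 800 = 0.0713.

Emit:
carry_out([
  [[0.85,-0.0015,0,0.0075,0],[0.85,-0.0015,0,0.0175,0],[0.85,-0.0015,0,0.0275,0],[0.85,-0.0015,0,0.0375,0],[0.85,-0.0015,0,0.0463,0],[0.85,-0.0015,0,0.055,0],[0.85,-0.0015,0,0.0638,0],[0.85,-0.0015,0,0.0713,0],[0.85,-0.0015,0,0.075,0],[0.85,-0.0015,0,0.075,0]],
])

```text
t: 29.22
ee_pos: [0.6335, 0.087, 0.1201]
orientation: [[-1.0, -0.0, -0.0], [-0.0, 1.0, -0.0], [0.0, -0.0, -1.0]]
contact_force: [-0.2, -0.3, -1.4]
width: 0.323
grasp_force: 41.9
```

Emit:
carry_out([
  [[0.85,0,0,0.0025,0],[0.85,0,0,0.0038,0],[0.85,0,0,0.005,0],[0.85,0,0,0.005,0]],
])

```text
t: 29.72
ee_pos: [0.6336, 0.087, 0.1163]
orientation: [[-1.0, -0.0, 0.0], [-0.0, 1.0, -0.0], [-0.0, -0.0, -1.0]]
contact_force: [-0.3, 0.4, -1.8]
width: 0.327
grasp_force: 42.0
```

Converted, -120 mm / 800 = -0.15, 1.5 mm / 800 = 0.0019.

Emit:
carry_out([
  [[0.85,0,0,0.0013,0],[0.85,0,0,0.0019,0],[0.85,0,0,0.0019,0],[0.7,0,0,0.0019,0],[0.5,0,0,0.0019,0],[0.45,0,0,0.0019,0],[0.45,0,0,-0.025,0],[0.45,0,0,-0.075,0],[0.45,0,0,-0.15,0],[0.45,0.05,0,-0.15,0],[0.45,0.05,0,-0.15,0]],
], squeeze=30)

```text
t: 31.1
ee_pos: [0.5919, 0.0872, 0.2374]
orientation: [[-1.0, -0.001, 0.001], [-0.001, 1.0, 0.0], [-0.001, 0.0, -1.0]]
contact_force: [-0.1, 0.5, -0.3]
width: 0.551
grasp_force: 0.0
```

```bash
python3 - <<'E'
from h import *
S,cs,_=shot("side","s16.png"); T,ct,_=shot("top","t16.png")
im,c,s=shot("wrist","w16.png"); print(s["t"],s["ee_pos"],s["contact_force"],s["dq"])
print("bot",cap(im,c,"red",(250,150,410,330),.1345,.0145)); print("t15",cap(im,c,"orange",(150,120,330,330),.1385,.010)); 
p=c
for n,roi,z in [("red",(250,150,410,330),.1265),("orange",(150,120,330,330),.1295)]:
    u=blob(im,*HSV[n],roi)[0]
    X=plane(c,u,z); v=proj(cs,X).astype(int)
    try:
        a=blob(S,*HSV[n],(v[0]-15,v[1]-15,v[0]+15,v[1]+15))[0]; print(n,a,v,tri((c,u),(cs,a)))
    except Exception as e: print(n,e)
cv2.imwrite("pics/w16z.png",np.hstack([cv2.resize(im[100:400,60:440,::-1],(500,395)),cv2.resize(S[150:310,220:370,::-1],(370,395))])[:, :800])
E
```

```text
31.2 [0.5935 0.087  0.2363] [ 0.7095 -0.044  -0.3484] [-0.128   1.3856  0.732   0.0014  0.0567  0.0228]
bot {'bbox': (array([307., 224.]), array([337., 252.])), 'fit': array([0.6298, 0.0869]), 'rms': np.float64(0.0006963755795968108), 'free': array([0.6322, 0.0869]), 'rfree': np.float64(0.012636001981284064), 'cen': (322.2065868263473, 237.72929141716565)}
t15 {'bbox': (array([211., 218.]), array([233., 238.])), 'fit': array([0.6201, 0.0012]), 'rms': np.float64(0.00041497650851789924), 'free': array([0.6212, 0.0012]), 'rfree': np.float64(0.009164908651406373), 'cen': (221.7298245614035, 228.3393483709273)}
red (314.5646766169154, 171.63432835820896) [314 171] (array([0.6352, 0.0868, 0.1267]), [np.float64(0.6), np.float64(0.6)])
orange (322.531914893617, 192.0744680851064) [322 192] (array([ 0.624 , -0.0012,  0.1315]), [np.float64(0.1), np.float64(0.1)])
```

View pics/w16z.png

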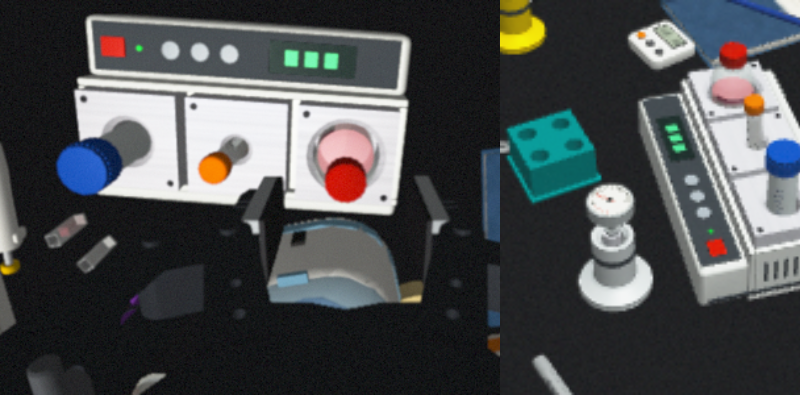

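All three samples are in their wells with cap heights as expected (bottle 0.127, 15 ml tube 0.131). The thermometer stands upright in the grey holder and the timer looks undisturbed.

```bash
python3 -c "
from station import manip
print(manip.finish_job())"
```

```text
the job is handed in; nothing more can be done
None
```

I handed the job in at about 31 s of robot time: the thermometer is in its light grey holder, the 15 ml tube, 50 ml tube and bottle are in their wells, and the timer was left where it lay; I saw no drop, tip or excess force, but the hand-in returned no verdict.

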